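Switch the suction unit over to the green line

ROBOT

A 6-joint arm with a two-finger parallel gripper is mounted at the origin on the work surface. World frame = base frame: x ahead of the robot, y to its left, z up, the work surface at z = 0. Lengths are in m, angles in degrees, forces in N, time in s.
With the tool pointing down it reaches from about 0.425 to 0.95 m from the base axis. Payload 3.5 kg.
Tool frame: the origin (TCP) lies on the centre line of the jaws, within the pads' length; the fingertips stand bot.nose_length ahead of it and the grasp point (between the pads) lies 6 mm ahead of it (bot.nose_length is the distance from the TCP to the fingertips, in m); x points along the fingers, z is the direction in which the jaws open and shut, and the axes are right-handed (so a half turn about x gives the same grasp; the last joint's range is limited). The gripper opens to 85 mm and grips with 20 to 120 N. Pads are 22 mm wide; open, the fingers measure 114 mm over their backs; the gripper's body (76 mm by 85 mm) begins 54 mm behind the grasp point. The pads swing forward as they close: fully open they stand 13 mm farther back than shut.
Start: joints at [63.77, 16.404, 90.338, -0, 73.258, -8.594], TCP at [0.204, 0.643, 0.256] pointing down, gripper open.
Joint ranges: [-158.93, 158.93], [-51.34, 127.21], [12.03, 142.37], [-87.48, 267.48], [13.55, 161.25], [-162.69, 162.69]. Speed limits (degrees/s): [159.86, 159.86, 180, 180, 180, 180].

INTERFACE

Orientations are given as a 3x3 rotation matrix whose columns are the frame's x, y, z axes.
In Python, from station import bot, snapshot gives the robot as it stands.
- The arm moves only by the tool drive_tool, never from a script. Its argument "plan" is text: rows parted by semicolons, each of 5 numbers parted by spaces: the shift along the tool's x, y, z in cm, then the turn about the tool's x in degrees, then the finger opening in cm, from 0 to 8.54. A call has exactly 10 rows; each row shifts and turns the pose as measured when the row begins, along the tool's axes as they then stand; what a row does not reach is not made up. A row lasts 1/12 s, in which the tool goes at most 41.7 mm and 7.16 degrees, less where a joint would pass 70% of its speed; a pose out of reach is approached as far as the arm can. A call with a gripper value outside its range is refused whole. The fingers move at their own pace and stop on an object; "force" is the grip in N (left out, the last holds). Time passes only in rows, so rows that do not move let the fingers close, or fill a call up. It gives the time, the measured TCP pose, the force and the opening at its end, in the units of the state.
- bot.sense(): the state, without advancing time (a new reading comes with each control period).
- snapshot(name): name is "scene" or "top"; returns a dict with "color" (420x560x3 uint8, red, green, blue), "intrinsics" (3x3 intrinsics, pixels), "dist_coeffs" ([k1, k2, p1, p2, k3] as OpenCV has them; the pictures are not rectified), "rvec" (rotation vector, rad) and "tvec" (3), from world to camera coordinates, as OpenCV has them. Camera axes: x right, y down, z forward; pixel columns grow to the right and rows downward; lengths in m; the calibration is good to about 2 mm. A picture is of the moment at which its call begins. There is no depth.
- bot.finish_job(): hands the job in, once; it reports no verdict.
The state is a dict: "clock": time; "qpos": joint angles; "joint_velocities": joint speeds; "joint_efforts": joint torques, N m; "tcp_pos": TCP position; "eef_rot": TCP orientation; "wrist_force": force on the tool from outside, world axes, zero at the start; "ft_torque": the same for the moment, N m; "gripper_width": finger opening in m.
Only numpy, scipy, OpenCV 4.12 (cv2) and the standard library are available. Lean on these libraries where they do the work, as an engineer would, in place of code of your own. Each camera call takes 0.05 s, during which the arm holds its last target. There are 200 camera calls.

TASK

Switch the suction unit over to the green line: pull the sprung selector knob up clear of its notch, turn it round to the green notch and let it snap fully home there, without ever forcing its yellow pointer against the notch walls or grinding it down on the ring. Then press the green start button all the way down and let go, leaving everything else on the bench where it stands.

Things in the scene. Friction and masses are not known exactly. Their poses are not given: they have to be found in the camera images.
- unit: White suction switch-over unit, a fixed box 240 (x) x 280 (y) x 100 mm high. Origin: centre of its underside, z up; its -x side is its front (grille), facing the robot. On its flat top, 100 mm above the bench, stand the selector at local (-30, +55) mm, the start button at local (-60, -85) mm and a loose bur block at the rear, about local (+75, -85) mm.
- selector: The fixed steel pivot of the selector knob; origin on the knob's vertical turning axis, at the level of the unit's top, axes as those of unit. Counted as part of it: the plunger and the knob with its yellow pointer.
- ring_top (a point): On the axis, at the top of the notched ring: blocks 16 mm high on the unit's top, radius 22 to 33 mm, with a green arc outside them (34 to 44 mm, same height). Notches 9.4 mm wide hold the pointer: aluminium at knob = 0, red at -1.0, green in the green arc. That arc was clamped by eye: its notch is at +0.75 to +1.25 rad, to be seen or felt; no reading gives it.
- plunger (a joint): How far the knob is pulled straight up, m: 0 = fully down in a notch, 0.014 = end. A spring pushes it down: 7 N at 0, 350 N/m more above (10 N at 8 mm; the knob weighs 1.2 N besides). Seated, the pointer's underside is 8 mm below the ring's top, so raise it 10 to 11 mm to turn it. Let down off a notch it rests on the ring at 0.008; over a notch it drops to 0.
- knob (a joint): Turn of the knob, rad: 0 = start, pointer towards the unit's front; grows counterclockwise seen from above, towards the green notch +0.75 to +1.25 rad on (pointer then to the front and right seen from the robot). Range -1.3 to 1.6. Friction about 0.02 N m, 0.07 N m more with the pointer resting on the ring.
- knob_grip (a point): On the axis, amid the black wing grip: a bar 46 mm long (its x), 15 mm thick (y), 33 mm high, from 16 mm below this point to 17 above. The yellow pointer, 7 x 7 mm, lies along its -x and reaches 45 mm from the axis. The point is 58 mm over the unit's top with the knob down, and moves with the knob. A hub of radius 16 mm ends 30 mm below it. Pinch the 15 mm thickness from above.
- start_button_top (a point): Centre of the top face of the round green start button, 15 mm radius, in a black collar of radius 23 mm; 22 mm over the unit's top when up, and it points straight up.
- start_button (a joint): How far the start button is pressed down, m: 0 = up, 0.006 = fully down. Sprung: 1.5 N to start, 5 N when fully down; it comes up again by itself.
- bur_block: Bystander: loose wooden block 50 x 70 x 22 mm with dental burs up to 44 mm high, on the rear right of the unit's top. Origin: centre of its underside.
- plaster_model: Bystander: sand-coloured plaster jaw model 65 x 70 x 31 mm, on the bench to the left of the unit. Origin: centre of its underside.
- powder_jar: Bystander: glass jar with blue cap, radius 24, 55 mm high, on the bench to the right of the unit. Origin: centre of its underside.
- liquid_bottle: Bystander: amber bottle with white cap, radius 20, 90 mm high, on the bench to the right of the unit. Origin: centre of its underside.
- brush_cup: Bystander: blue ceramic cup with brushes, radius 34, 150 mm high with the brushes, left on the bench. Origin: centre of its underside.
- spatula: Bystander: small metal spatula 140 mm long lying on the left of the bench. Origin: below its middle.
- timer: Bystander: grey bench timer 80 x 110 x 30 mm, on the right of the bench. Origin: centre of its underside.

How it is judged (in metres and radians):
On the way, in this order (a step that is already met when the one before it is completed fails the run):
1. the knob is pulled up clear of the ring (8 mm or more) (value of joint plunger above 0.0078 m), for 0.1 s.
2. the knob is fully home in the green notch (within 2 mm of fully down, turned 0.65 to 1.35 rad) (value of joint plunger below 0.002 m and value of joint knob between 0.65 and 1.35 rad), for 0.2 s.
3. the start button is pressed down (5 mm or more of its 6) (value of joint start_button above 0.005 m), for 0.1 s.
At the end, for the whole second after the job is handed in: the knob sits fully home in the green notch (raised less than 2 mm, turned 0.65 to 1.35 rad from where it began), the start button has been pressed after that and is up again (within 1 mm), and nothing is touched (all of step 2 and value of joint start_button below 0.001 m).
It fails at once if the pointer is forced against the ring or its notch walls with more than 30 N (contact force between selector and unit above 30 N).
It fails at once if the start button is pressed (more than 3 mm) while the knob is not home in the green notch (value of joint start_button above 0.003 m and (value of joint plunger above 0.003 m or value of joint knob below 0.65 rad)).
It fails at once if a bystander is moved by more than 25 mm (distance of any of bur_block, plaster_model, powder_jar, liquid_bottle, brush_cup, spatula, timer from where it was at the start of the episode above 0.025 m).
It fails at once if a bystander is tipped over (angle between any of bur_block, powder_jar, liquid_bottle, brush_cup, plaster_model's own z axis and vertical above 0.6 rad).
It also fails if it takes over 64 s, if anything falls off the work surface, if the arm or the gripper's body presses on something with over 40 N, if the wrist force passes 120 N, or if a joint passes its speed limit or range.

## Working session

There is one attempt and no reset: what is moved stays moved. The work goes in short steps, Python scripts to look and compute and a tool call to move; the robot and the scene stay as the last step left them, time stands still between calls to the robot, and variables do not carry over. Pictures are saved under pics/ and viewed, about 8 in all and at most 12, crops included, and the job is handed in when it is done.

Besides the shell and the picture viewer there is one more tool, called after ">>>" by a JSON object that holds its "op" and its "data". drive_tool: Moves the arm, as the interface text tells. Its arguments: {"type":"object","properties":{"plan":{"type":"string"},"force":{"type":"number"}},"required":["plan"]}

```bash
mkdir -p pics; ls; python3 - <<'E'
from station import bot,snapshot
import cv2,json,numpy as np
for n in("scene","top"):
    s=snapshot(n); cv2.imwrite(f"pics/{n}0.png",cv2.resize(s["color"][:,:,::-1],(784,588)))
    np.savez(f"{n}0.npz",**s)
    R=cv2.Rodrigues(np.array(s["rvec"],float))[0]; print(n,-R.T@np.array(s["tvec"]).ravel(),np.array(s["intrinsics"])[0,0],s["dist_coeffs"])
st=bot.sense();print(st,bot.nose_length)
E
```

```text
pics
scene [ 0.89512355 -0.42857357  0.96058136] 381.659122241089 [-0.0419158  0.         0.         0.         0.       ]
top [ 0.34120019 -0.0446264   1.27906475] 452.09472997836355 [-0.02245958  0.          0.          0.          0.        ]
{'clock': 0.1, 'qpos': array([ 6.37696432e+01,  1.64489969e+01,  9.04152390e+01,  1.00826073e-03,
        7.32609016e+01, -8.59588546e+00]), 'joint_velocities': array([ 0.00582948, -0.23145917, -0.13422872, -0.02082281,  0.04366981,
        0.02696215]), 'joint_efforts': array([ 1.19163968e-03, -4.07299554e+01, -2.93697792e+01, -1.55435996e-04,
        3.42630352e-03, -9.39556656e-06]), 'tcp_pos': array([0.20422384, 0.64278196, 0.25507036]), 'eef_rot': array([[-9.80429143e-04, -9.53006869e-01,  3.02947102e-01],
       [-1.95170525e-03,  3.02948494e-01,  9.53004932e-01],
       [-9.99997615e-01,  3.43090360e-04, -2.15700804e-03]]), 'wrist_force': array([ 0.29448339, -0.33214762, -0.79311859]), 'ft_torque': array([ 0.0364117 ,  0.03204322, -0.01029921]), 'gripper_width': 0.08520228151106218} 0.025
```

View pics/scene0.png

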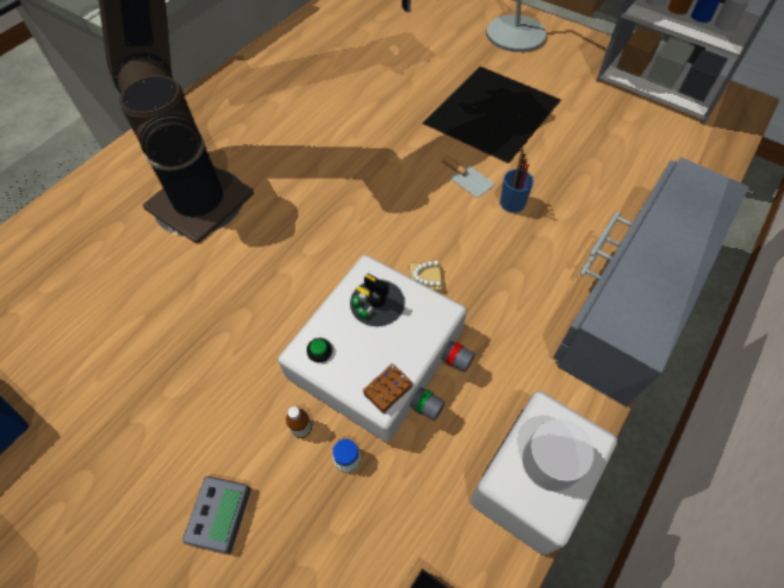

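View pics/top0.png

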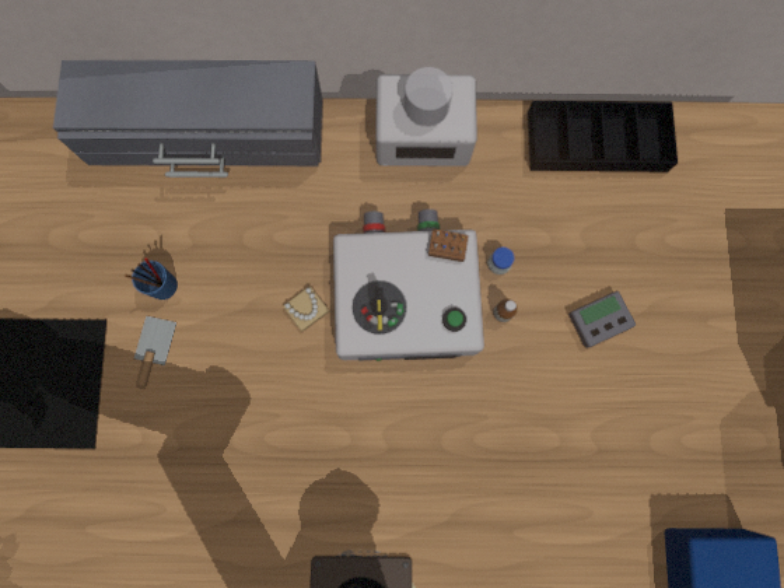

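The scene view shows the unit with its selector at about (375,297) and the button at (319,349). In the top view the selector is at (379,306), the button at (455,320), and the unit is yawed only slightly. Next I'll zoom in on the selector and measure.

```bash
cat > h.py <<'E'
import numpy as np,cv2
def cam(s):
    R=cv2.Rodrigues(np.array(s["rvec"],float).ravel())[0]; return R,np.array(s["tvec"],float).ravel(),np.array(s["intrinsics"],float),np.array(s["dist_coeffs"],float).ravel()
def ray(s,px,z):
    R,t,K,d=cam(s); p=cv2.undistortPoints(np.array(px,float).reshape(-1,1,2),K,d).reshape(-1,2)
    v=np.c_[p,np.ones(len(p))]@R; c=-R.T@t
    return c+v*((z-c[2])/v[:,2])[:,None]
def proj(s,P):
    return cv2.projectPoints(np.array(P,float).reshape(-1,1,3),np.array(s["rvec"],float),np.array(s["tvec"],float),np.array(s["intrinsics"],float),np.array(s["dist_coeffs"],float))[0].reshape(-1,2)
def hsv(s): return cv2.cvtColor(np.ascontiguousarray(s["color"]),cv2.COLOR_RGB2HSV)
def blobs(m,amin=4):
    n,l,st,c=cv2.connectedComponentsWithStats(m.astype(np.uint8)); return [(c[i],st[i,4],l==i) for i in range(1,n) if st[i,4]>=amin]
E
python3 - <<'E'
from h import *
T=np.load("top0.npz");S=np.load("scene0.npz")
a=T["color"][190:248,240:300];b=S["color"][180:238,235:295]
im=np.hstack([cv2.resize(a,None,fx=6.6,fy=6.6,interpolation=2),cv2.resize(b,None,fx=6.6,fy=6.6,interpolation=2)])
cv2.imwrite("pics/zoom0.png",im[:,:,::-1])
for s,n,box in((T,"top",(160,260,230,360)),(S,"scene",(170,320,190,350))):
    H=hsv(s);z=np.zeros(H.shape[:2],bool);z[box[0]:box[1],box[2]:box[3]]=1
    for c,lo,hi in(("green",45,85),("yellow",22,34)):
        m=z&(H[...,0]>=lo)&(H[...,0]<=hi)&(H[...,1]>110)&(H[...,2]>35)
        for ce,ar,_ in blobs(m,6): print(n,c,ce.round(1),ar,"z.122",ray(s,[ce],.122)[0].round(4),"z.116",ray(s,[ce],.116)[0].round(4))
    m=z&(H[...,1]<40)&(H[...,2]>150)
    ce,ar,bm=max(blobs(m),key=lambda q:q[1])
    h=cv2.convexHull(np.argwhere(bm)[:,::-1].astype(np.float32))
    w=ray(s,h.reshape(-1,2),.1)[:,:2].astype(np.float32); print(n,"rect",cv2.minAreaRect(w))
E
```

```text
top green [285.2 218.2] 6 z.122 [ 0.5584 -0.0677  0.122 ] z.116 [ 0.5595 -0.0678  0.116 ]
top green [324.8 227.3] 67 z.122 [ 0.535  -0.1706  0.122 ] z.116 [ 0.536  -0.1712  0.116 ]
top green [278.9 230.6] 8 z.122 [ 0.5255 -0.0514  0.122 ] z.116 [ 0.5264 -0.0515  0.116 ]
top yellow [270.3 217.7] 21 z.122 [ 0.5593 -0.0289  0.122 ] z.116 [ 0.5605 -0.0288  0.116 ]
top yellow [271. 230.] 33 z.122 [ 0.527 -0.031  0.122] z.116 [ 0.5279 -0.031   0.116 ]
top rect ((0.5895383358001709, -0.08477109670639038), (0.23110993206501007, 0.2722552418708801), 2.60300612449646)
scene green [256.2 219.8] 84 z.122 [ 0.5503 -0.0708  0.122 ] z.116 [ 0.5478 -0.0683  0.116 ]
scene green [227.  247.9] 128 z.122 [ 0.5401 -0.1752  0.122 ] z.116 [ 0.5375 -0.1734  0.116 ]
scene green [301.6 286. ] 91 z.122 [ 0.7436 -0.1513  0.122 ] z.116 [ 0.7425 -0.1493  0.116 ]
scene yellow [264.5 198.5] 28 z.122 [ 0.5287 -0.0065  0.122 ] z.116 [ 0.5261 -0.0035  0.116 ]
scene yellow [259.6 207.8] 40 z.122 [ 0.5354 -0.037   0.122 ] z.116 [ 0.5329 -0.0342  0.116 ]
scene rect ((0.593901515007019, -0.062126994132995605), (0.23217467963695526, 0.3284453749656677), 2.5390419960021973)
```

View pics/zoom0.png

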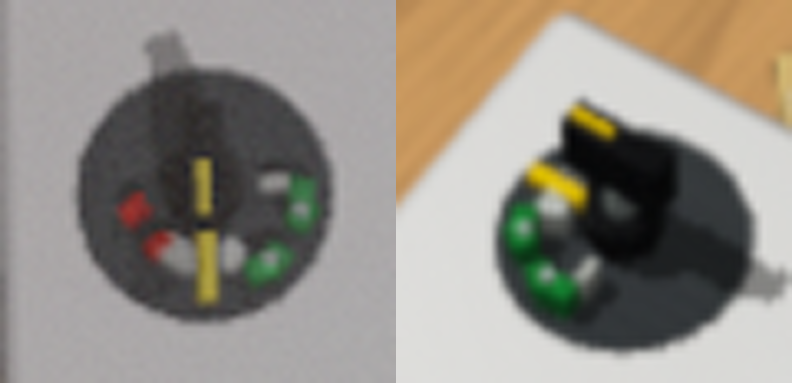

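The zoom shows the green notch between the two green blocks at crop (302,205) and (268,262). The disk centre is near (205,195). Now I'll compute the pivot, the yaw and the notch angle.

```bash
python3 - <<'E'
from h import *
T=np.load("top0.npz");S=np.load("scene0.npz")
for s,n,b in((T,"top",(190,248,240,300)),(S,"scene",(185,235,245,295))):
    H=hsv(s);z=np.zeros(H.shape[:2],bool);z[b[0]:b[1],b[2]:b[3]]=1
    m=z&(H[...,2]<100)
    if n=="top": 
        ce,ar,bm=max(blobs(m),key=lambda q:q[1])
        h=cv2.convexHull(np.argwhere(bm)[:,::-1].astype(np.float32)).reshape(-1,2)
        w=ray(s,h,.1)[:,:2].astype(np.float32); print("disk top",cv2.fitEllipse(w),cv2.minEnclosingCircle(w))
# unit top edges, top view: fit left/right/front edges
H=hsv(T); m=((H[...,1]<45)&(H[...,2]>130)).astype(np.uint8); 
z=np.zeros_like(m); z[160:256,232:350]=1; m&=z
bm=max(blobs(m),key=lambda q:q[1])[2]
rows=range(185,235); 
for nm,f in(("L",lambda r:np.where(bm[r])[0].min()-.5),("R",lambda r:np.where(bm[r])[0].max()+.5)):
    p=np.array([(f(r),r) for r in rows],float); w=ray(T,p,.1); k=np.polyfit(w[:,0],w[:,1],1); print(nm,"yaw",np.degrees(np.arctan(k[0])),"y at x=.557",np.polyval(k,.557))
c=range(250,330); p=np.array([(q,np.where(bm[:,q])[0].max()+.5) for q in c],float);w=ray(T,p,.1);k=np.polyfit(w[:,1],w[:,0],1);print("front yaw",-np.degrees(np.arctan(k[0])),"x",np.polyval(k,-.085))
for q in([302,205],[268,262],[202,187],[207,268]):
    px=np.array(q)/6.6+[240,190]-.42
    print(q,ray(T,[px],.116)[0,:2].round(4),ray(T,[px],.175)[0,:2].round(4))
for q in([523,228],[550,288]):
    px=(np.array(q)-[396,0])/6.6+[235,180]-.42
    print(q,ray(S,[px],.116)[0,:2].round(4))
E
```

```text
disk top ((0.56012362241745, -0.02872517704963684), (0.10060734301805496, 0.10204372555017471), 90.43797302246094) ((0.5604479312896729, -0.028283758088946342), 0.05167219415307045)
L yaw 2.024837687758494 y at x=.557 0.052508839374391617
R yaw 2.5215117418200457 y at x=.557 -0.22296651618815266
front yaw 2.60530654969131 x 0.4722086097616097
[302, 205] [ 0.5529 -0.0682] [ 0.5422 -0.067 ]
[268, 262] [ 0.53   -0.0549] [ 0.5204 -0.0544]
[202, 187] [ 0.5599 -0.0286] [ 0.5488 -0.0294]
[207, 268] [ 0.5274 -0.0308] [ 0.518  -0.0315]
[523, 228] [ 0.5324 -0.0583]
[550, 288] [ 0.5576 -0.0738]
```

>>> {"op": "drive_tool", "data": {"plan": "0 -2.7 -2.7 0 8.5;0 -2.7 -2.7 0 8.5;0 -2.7 -2.7 0 8.5;0 -2.7 -2.7 0 8.5;0 -2.7 -2.7 0 8.5;0 -2.7 -2.7 0 8.5;0 -2.7 -2.7 0 8.5;0 -2.7 -2.7 0 8.5;0 -2.7 -2.7 0 8.5;0 -2.7 -2.7 0 8.5"}}

```text
clock: 0.93
tcp_pos: [0.3804, 0.2937, 0.2475]
eef_rot: [[-0.008, -0.957, 0.289], [-0.008, 0.289, 0.957], [-1.0, 0.006, -0.01]]
wrist_force: [1.1, -0.9, 1.0]
gripper_width: 0.0852
```

>>> {"op": "drive_tool", "data": {"plan": "0 -2.7 -2.7 0 8.5;0 -2.7 -2.7 0 8.5;0 -2.7 -2.7 0 8.5;0 -2.7 -2.7 0 8.5;0 -2.7 -2.7 0 8.5;0 -2.7 -2.7 0 8.5;0 -2.7 -2.7 0 8.5;0 -2.7 -2.7 0 8.5;0 0 0 7.1 8.5;0 0 0 7.1 8.5"}}

```text
clock: 1.77
tcp_pos: [0.5284, 0.0019, 0.2449]
eef_rot: [[-0.011, -0.851, 0.524], [-0.009, 0.525, 0.851], [-1.0, 0.005, -0.014]]
wrist_force: [0.2, 0.6, -0.6]
gripper_width: 0.0851
```

>>> {"op": "drive_tool", "data": {"plan": "0 0 0 7.1 8.5;0 0 0 7.1 8.5;0 0 0 7.1 8.5;0 0 0 7.1 8.5;0 0 0 7.1 8.5;0 0 0 7.1 8.5;0 0 0 7.1 8.5;0 0 0 7.1 8.5;0 0 0 7.1 8.5;0 0 0 7.1 8.5"}}

```text
clock: 2.6
tcp_pos: [0.5254, -0.0007, 0.2384]
eef_rot: [[-0.023, 0.226, 0.974], [-0.007, 0.974, -0.226], [-1.0, -0.012, -0.021]]
wrist_force: [0.2, -0.3, -0.5]
gripper_width: 0.0848
```

>>> {"op": "drive_tool", "data": {"plan": "-0.06 0 0 7.1 8.5;-0.06 0 0 7.1 8.5;-0.06 0 0 7.1 8.5;-0.06 0 0 7.1 8.5;-0.06 0 0 7.1 8.5;-0.06 0 0 7.1 8.5;-0.06 0 0 7.1 8.5;-0.06 0 0 7.1 8.5;-0.06 0 0 7.1 8.5;-0.06 0 0 7.1 6"}}

```text
clock: 3.43
tcp_pos: [0.5215, 0.0001, 0.2383]
eef_rot: [[-0.034, 0.995, 0.093], [-0.005, 0.092, -0.996], [-0.999, -0.035, 0.002]]
wrist_force: [0.0, 0.8, -0.4]
gripper_width: 0.075
```

```bash
cat > go.py <<'E'
import sys,numpy as np
from station import bot
s=bot.sense();R=s["eef_rot"];p=s["tcp_pos"]
t=np.array([float(a) for a in sys.argv[1:4]])
print("clock",s["clock"],"tcp",p.round(4),"d tool cm",((t-p)@R*100).round(2),"heading z",np.degrees(np.arctan2(R[1,2],R[0,2])).round(2),"x axis",R[:,0].round(3),"F",s["wrist_force"].round(1),"T",s["ft_torque"].round(3),"w",round(s["gripper_width"],4),"q",s["qpos"].round(1))
E
python3 go.py .559 -.0295 .200
```

```text
clock 3.4333 tcp [5.215e-01 1.000e-04 2.383e-01] d tool cm [3.71 3.59 3.29] heading z -84.69 x axis [-0.034 -0.005 -0.999] F [ 0.   0.8 -0.4] T [-0.    -0.028 -0.07 ] w 0.075 q [-10.9  -1.2 111.8  -0.7  71.3  74.1]
```

>>> {"op": "drive_tool", "data": {"plan": "0.31 0.4 0.33 0.3 5;0.31 0.4 0.33 0.3 5;0.31 0.4 0.33 0.3 5;0.31 0.4 0.33 0.3 5;0.31 0.4 0.33 0.3 5;0.31 0.4 0.33 0.3 5;0.31 0.4 0.33 0.3 5;0.31 0.4 0.33 0.3 5;0.31 0.4 0.33 0.3 5;0.31 0.4 0.33 0.3 5"}}

```text
clock: 4.27
tcp_pos: [0.5658, -0.0331, 0.2004]
eef_rot: [[-0.038, 0.998, 0.044], [-0.004, 0.044, -0.999], [-0.999, -0.038, 0.003]]
wrist_force: [-0.2, 1.2, -1.1]
gripper_width: 0.0501
```

```bash
python3 go.py .559 -.0295 .168; python3 - <<'E'
from station import snapshot
from h import *
T=snapshot("top");S=snapshot("scene")
a=T["color"][190:248,240:300];b=S["color"][170:228,235:295]
im=np.hstack([cv2.resize(a,None,fx=6.6,fy=6.6,interpolation=2),cv2.resize(b,None,fx=6.6,fy=6.6,interpolation=2)])
cv2.imwrite("pics/zoom1.png",im[:,:,::-1])
E
```

```text
clock 4.2667 tcp [ 0.5658 -0.0331  0.2004] d tool cm [ 3.26 -0.54 -0.4 ] heading z -87.49 x axis [-0.038 -0.004 -0.999] F [-0.2  1.2 -1.1] T [-0.     0.004 -0.002] w 0.0501 q [-13.3   6.9 107.5  -0.8  67.6  74.5]
```

View pics/zoom1.png

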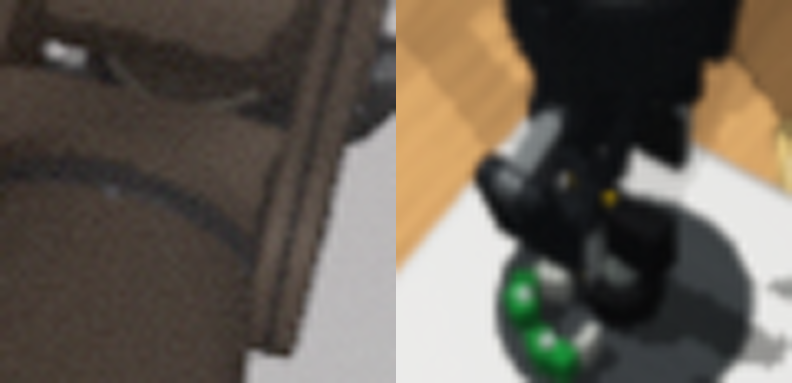

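The tool is above the knob but a few mm too far in x and y. I'll correct that while descending.

>>> {"op": "drive_tool", "data": {"plan": "0.26 -0.08 -0.04 0 5;0.26 -0.08 -0.04 0 5;0.26 -0.08 -0.04 0 5;0.26 -0.08 -0.04 0 5;0.26 -0.08 -0.04 0 5;0.26 -0.08 -0.04 0 5;0.26 -0.08 -0.04 0 5;0.26 -0.08 -0.04 0 5;0.26 -0.08 -0.04 0 5;0.26 -0.08 -0.04 0 5"}}

```text
clock: 5.2
tcp_pos: [0.5554, -0.0287, 0.1729]
eef_rot: [[-0.037, 0.998, 0.045], [-0.004, 0.044, -0.999], [-0.999, -0.037, 0.002]]
wrist_force: [-0.3, 0.0, -0.0]
gripper_width: 0.0501
```

```bash
python3 go.py .559 -.0295 .168
```

```text
clock 5.2 tcp [ 0.5554 -0.0287  0.1729] d tool cm [0.48 0.38 0.1 ] heading z -87.45 x axis [-0.037 -0.004 -0.999] F [-0.3  0.  -0. ] T [ 0.025 -0.    -0.031] w 0.0501 q [-13.1   7.4 110.1  -0.8  64.5  74.7]
```

>>> {"op": "drive_tool", "data": {"plan": "0.1 0.08 0.02 0 4;0.1 0.08 0.02 0 3;0.1 0.08 0.02 0 2.4;0.1 0.08 0.02 0 2;0.08 0.05 0.02 0 1;0 0 0 0 1;0 0 0 0 1;0 0 0 0 1;0 0 0 0 1;0 0 0 0 1", "force": 20}}

```text
clock: 6.03
tcp_pos: [0.5587, -0.0298, 0.1675]
eef_rot: [[-0.039, 0.998, 0.045], [-0.004, 0.044, -0.999], [-0.999, -0.04, 0.002]]
wrist_force: [-0.9, 0.4, 0.2]
gripper_width: 0.0148
```

```bash
python3 go.py .559 -.0295 .168
```

```text
clock 6.0333 tcp [ 0.5587 -0.0298  0.1675] d tool cm [-0.06  0.03 -0.03] heading z -87.44 x axis [-0.039 -0.004 -0.999] F [-0.9  0.4  0.2] T [ 0.047  0.073 -0.067] w 0.0148 q [-13.1   8.2 109.8  -0.8  64.1  74.7]
```

>>> {"op": "drive_tool", "data": {"plan": "0 0 0 0 0.5;-0.02 0 0 0 0.5;-0.12 0 0 0 0.5;-0.12 0 0 0 0.5;-0.12 0 0 0 0.5;-0.12 0 0 0 0.5;-0.12 0 0 0 0.5;-0.12 0 0 0 0.5;-0.12 0 0 0 0.5;-0.12 0 0 0 0.5", "force": 45}}

```text
clock: 6.87
tcp_pos: [0.5584, -0.0298, 0.1701]
eef_rot: [[-0.038, 0.998, 0.044], [-0.004, 0.044, -0.999], [-0.999, -0.039, 0.002]]
wrist_force: [3.0, -1.0, -9.2]
gripper_width: 0.0145
```

```bash
python3 go.py .559 -.0298 .1785
```

```text
clock 6.8667 tcp [ 0.5584 -0.0298  0.1701] d tool cm [-0.84  0.02  0.  ] heading z -87.48 x axis [-0.038 -0.004 -0.999] F [ 3.  -1.  -9.2] T [-0.165 -0.789  0.031] w 0.0145 q [-13.2   8.  109.7  -0.8  64.4  74.7]
```

>>> {"op": "drive_tool", "data": {"plan": "-0.2 0 0 0 0.5;-0.2 0 0 0 0.5;-0.2 0 0 0 0.5;-0.2 0 0 0 0.5;-0.2 0 0 0 0.5;-0.2 0 0 0 0.5;-0.2 0 0 0 0.5;-0.2 0 0 0 0.5;-0.12 0 0 0 0.5;-0.12 0 0 0 0.5"}}

```text
clock: 7.7
tcp_pos: [0.5583, -0.0298, 0.1816]
eef_rot: [[-0.037, 0.998, 0.043], [-0.004, 0.043, -0.999], [-0.999, -0.037, 0.002]]
wrist_force: [6.5, -1.8, -16.2]
gripper_width: 0.0146
```

```bash
python3 go.py .559 -.0298 .1785;  python3 - <<'E'
from station import snapshot
from h import *
S=snapshot("scene");b=S["color"][170:228,235:295]
cv2.imwrite("pics/zoom2.png",cv2.resize(b,None,fx=8,fy=8,interpolation=2)[:,:,::-1])
E
```

```text
clock 7.7 tcp [ 0.5583 -0.0298  0.1816] d tool cm [0.31 0.09 0.01] heading z -87.51 x axis [-0.037 -0.004 -0.999] F [  6.5  -1.8 -16.2] T [-0.288 -1.246  0.052] w 0.0146 q [-13.2   7.2 109.4  -0.7  65.5  74.7]
```

View pics/zoom2.png

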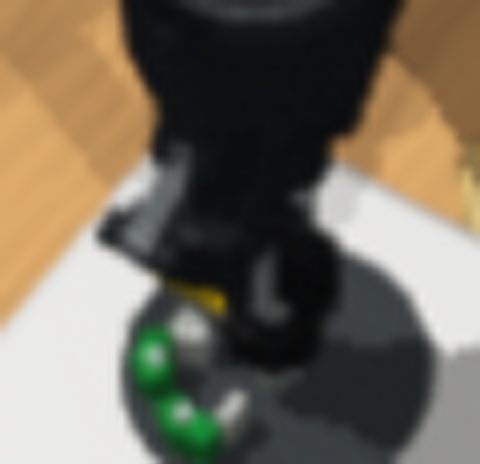

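The picture shows the yellow pointer lifted clear of the ring at about (195,297). The knob is at its upper stop: 14 mm, with 16 N on the wrist. I'll ease it down about 3 mm and start turning.

>>> {"op": "drive_tool", "data": {"plan": "-0.05 0.02 0 0 0.5;-0.05 0.02 0 0 0.5;-0.05 0.02 0 0 0.5;-0.06 0.02 0 0 0.5;-0.11 0 0 0 0.5;-0.11 0 0 0 0.5;-0.11 0 0 -2 0.5;-0.11 0 0 -2 0.5;-0.11 0 0 -2 0.5;-0.11 0 0 -2 0.5"}}

```text
clock: 8.58
tcp_pos: [0.5583, -0.0303, 0.1816]
eef_rot: [[-0.037, 0.982, 0.186], [-0.005, 0.186, -0.982], [-0.999, -0.037, -0.002]]
wrist_force: [6.2, -2.7, -15.3]
gripper_width: 0.0147
```

```bash
python3 go.py .559 -.0298 .1785
```

```text
clock 8.5833 tcp [ 0.5583 -0.0303  0.1816] d tool cm [ 0.31  0.09 -0.03] heading z -79.26 x axis [-0.037 -0.005 -0.999] F [  6.2  -2.7 -15.3] T [-0.346 -1.39  -0.014] w 0.0147 q [-13.2   7.2 109.4  -0.8  65.5  66.4]
```

>>> {"op": "drive_tool", "data": {"plan": "-0.03 0 0 0 0.5;-0.03 0 0 0 0.5;-0.03 0 0 0 0.5;-0.03 0 0 0 0.5;-0.1 0 0 -3 0.5;-0.1 0 0 -3 0.5;-0.1 0 0 -3 0.5;-0.1 0 0 -3 0.5;-0.1 0 0 -3 0.5;-0.1 0 0 -3 0.5"}}

```text
clock: 9.42
tcp_pos: [0.5586, -0.0314, 0.1817]
eef_rot: [[-0.033, 0.869, 0.494], [-0.009, 0.494, -0.87], [-0.999, -0.033, -0.009]]
wrist_force: [6.4, -1.7, -15.2]
gripper_width: 0.0139
```

```bash
python3 go.py .559 -.0298 .1785
```

```text
clock 9.4167 tcp [ 0.5586 -0.0314  0.1817] d tool cm [ 0.31  0.12 -0.12] heading z -60.41 x axis [-0.033 -0.009 -0.999] F [  6.4  -1.7 -15.2] T [-0.531 -1.393  0.026] w 0.0139 q [-13.2   7.1 109.4  -1.   65.2  47.6]
```

>>> {"op": "drive_tool", "data": {"plan": "-0.03 0 0 -2 0.5;-0.03 0 0 -2 0.5;-0.03 0 0 -2 0.5;-0.03 0 0 -2 0.5;-0.05 0 0 -2 0.5;-0.05 0 0 -2 0.5;-0.07 0 0 -2 0.5;-0.07 0 0 -2 0.5;-0.07 0 0 -2 0.5;-0.07 0 0 -2 0.5"}}

```text
clock: 10.25
tcp_pos: [0.5593, -0.0322, 0.1816]
eef_rot: [[-0.028, 0.633, 0.774], [-0.016, 0.774, -0.633], [-0.999, -0.03, -0.012]]
wrist_force: [6.0, -1.1, -14.9]
gripper_width: 0.0143
```

```bash
python3 go.py .559 -.0298 .1785
```

```text
clock 10.25 tcp [ 0.5593 -0.0322  0.1816] d tool cm [ 0.31  0.18 -0.17] heading z -39.28 x axis [-0.028 -0.016 -0.999] F [  6.   -1.1 -14.9] T [-0.574 -1.31  -0.083] w 0.0143 q [-13.2   7.  109.5  -1.4  64.8  26.7]
```

>>> {"op": "drive_tool", "data": {"plan": "0.05 0 0 -1 0.5;0.05 0 0 -1 0.5;0.05 0 0 -1 0.5;0.05 0 0 -1 0.5;0.05 0 0 -1 0.5;0 0 0 -1 0.5;0 0 0 0 0.5;0 0 0 0 0.5;0 0 0 0 0.5;0 0 0 0 0.5"}}

```text
clock: 11.08
tcp_pos: [0.5596, -0.0323, 0.1776]
eef_rot: [[-0.025, 0.541, 0.841], [-0.019, 0.841, -0.541], [-0.999, -0.03, -0.011]]
wrist_force: [4.7, -1.0, -11.5]
gripper_width: 0.0149
```

```bash
python3 go.py .559 -.0298 .1785
```

```text
clock 11.0833 tcp [ 0.5596 -0.0323  0.1776] d tool cm [-0.1   0.18 -0.19] heading z -32.77 x axis [-0.025 -0.019 -0.999] F [  4.7  -1.  -11.5] T [-0.428 -1.095 -0.025] w 0.0149 q [-13.1   7.3 109.7  -1.6  64.2  20.4]
```

```bash
python3 - <<'E'
from station import snapshot
from h import *
S=snapshot("scene");np.savez("s3.npz",**S);b=S["color"][182:232,240:300]
cv2.imwrite("pics/zoom3.png",cv2.resize(b,None,fx=12,fy=12,interpolation=2)[:,:,::-1])
E
```

```text
(no output)
```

View pics/zoom3.png

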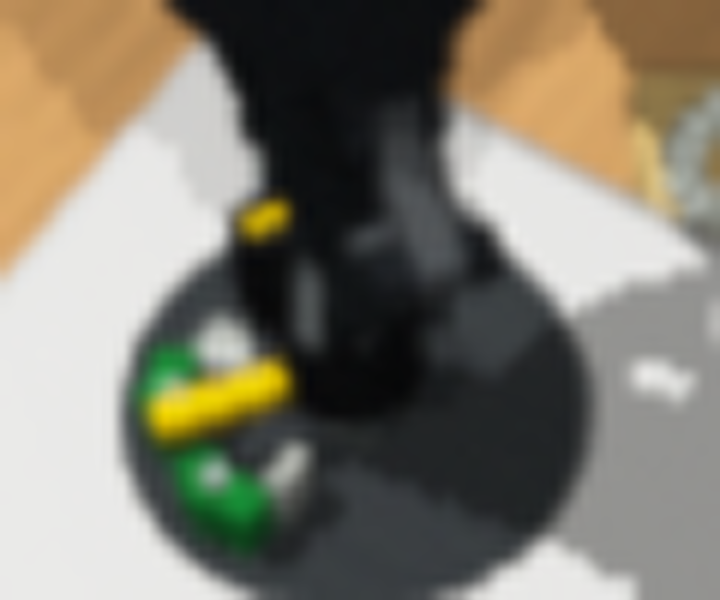

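The pointer, from (290,375) to (145,415), lies between the two green blocks. I'll sample greenness along the arc in both starting images and measure the pointer angle with the same camera.

```bash
python3 - <<'E'
from h import *
T=np.load("top0.npz");S=np.load("scene0.npz");S3=np.load("s3.npz")
P=np.array([.559,-.0298]);yaw=np.radians(2.5)
def pt(a,r,z): a=np.radians(a); v=np.array([-np.cos(a+yaw),-np.sin(a+yaw)])*r; return [*(P+v),z]
A=np.arange(20,106,4)
for n,s in(("top",T),("scene",S)):
  g=s["color"].astype(np.float32);G=g[...,1]-g[...,0]
  for r in(.037,.041):
    uv=proj(s,[pt(a,r,.116) for a in A]).astype(np.float32)
    print(n,r,[(int(a),int(v)) for a,v in zip(A,cv2.remap(G,uv[:,:1],uv[:,1:],1)[:,0])])
# pointer
H=hsv(S3);m=(H[...,0]>=22)&(H[...,0]<=34)&(H[...,1]>150)&(H[...,2]>120);z=np.zeros_like(m);z[208:222,250:266]=1;m&=z
ys,xs=np.where(m);px=np.c_[xs,ys].astype(np.float32)
vx,vy,x0,y0=cv2.fitLine(px,2,0,.01,.01).ravel();t=(px-[x0,y0])@[vx,vy]
e=np.array([[x0+vx*k,y0+vy*k] for k in(t.min(),t.max())])
for zz in(.118,.122,.126):
  w=ray(S3,e,zz)[:,:2];d=w[0]-w[1];
  if d@d>0: print("ptr",zz,e.round(1).tolist(),w.round(4).tolist(),"dir ang",np.degrees(np.arctan2(-d[1],-d[0]))-2.5, "tip ang",[np.degrees(np.arctan2(-(q-P)[1],-(q-P)[0]))-2.5 for q in w])
for th in(50,55,60,65): print(th,proj(S3,[pt(th,.022,.1255),pt(th,.045,.1255)]).round(1).tolist())
E
```

```text
top 0.037 [(20, 3), (24, 32), (28, 50), (32, 54), (36, 36), (40, 14), (44, 17), (48, 37), (52, 22), (56, 2), (60, 7), (64, 25), (68, 47), (72, 28), (76, 12), (80, 29), (84, 48), (88, 51), (92, 45), (96, 24), (100, 6), (104, 0)]
top 0.041 [(20, 5), (24, 29), (28, 47), (32, 55), (36, 54), (40, 40), (44, 38), (48, 42), (52, 22), (56, 0), (60, 6), (64, 29), (68, 41), (72, 32), (76, 21), (80, 33), (84, 46), (88, 49), (92, 40), (96, 7), (100, 0), (104, -1)]
scene 0.037 [(20, 2), (24, 18), (28, 48), (32, 77), (36, 81), (40, 54), (44, 34), (48, 48), (52, 63), (56, 56), (60, 41), (64, 33), (68, 39), (72, 42), (76, 30), (80, 31), (84, 52), (88, 67), (92, 61), (96, 37), (100, 14), (104, 3)]
scene 0.041 [(20, 4), (24, 15), (28, 43), (32, 73), (36, 85), (40, 77), (44, 61), (48, 65), (52, 85), (56, 69), (60, 51), (64, 46), (68, 60), (72, 71), (76, 40), (80, 34), (84, 60), (88, 99), (92, 98), (96, 74), (100, 32), (104, 8)]
ptr 0.118 [[252.1999969482422, 216.6999969482422], [263.0, 213.10000610351562]] [[0.5345, -0.0675], [0.5509, -0.0429]] dir ang 53.89909838648534 tip ang [np.float64(54.545304248244854), np.float64(55.78354597890992)]
ptr 0.122 [[252.1999969482422, 216.6999969482422], [263.0, 213.10000610351562]] [[0.5362, -0.0693], [0.5525, -0.0448]] dir ang 53.89909838648525 tip ang [np.float64(57.52666975326925), np.float64(64.08532137157808)]
ptr 0.126 [[252.1999969482422, 216.6999969482422], [263.0, 213.10000610351562]] [[0.538, -0.071], [0.5542, -0.0466]] dir ang 53.899098386485385 tip ang [np.float64(60.42688222018674), np.float64(71.41077243832278)]
50 [[260.2, 211.7], [251.6, 214.0]]
55 [[260.4, 212.3], [252.0, 215.3]]
60 [[260.7, 212.9], [252.6, 216.5]]
65 [[261.1, 213.5], [253.3, 217.6]]
```

>>> {"op": "drive_tool", "data": {"plan": "0 0 0 -1 0.5;0 0 0 -1 0.5;0 0 0 -1 0.5;0 0 0 -1 0.5;0.04 0 0 0 0.5;0.04 0 0 0 0.5;0.04 0 0 0 0.5;0.04 0 0 0 0.5;0.02 0 0 0 0.5;0 0 0 0 0.5"}}

```text
clock: 11.97
tcp_pos: [0.5598, -0.0325, 0.1761]
eef_rot: [[-0.024, 0.474, 0.88], [-0.02, 0.88, -0.475], [-1.0, -0.029, -0.012]]
wrist_force: [3.8, -1.6, -11.1]
gripper_width: 0.0143
```

```bash
python3 go.py .559 -.0298 .1675
```

```text
clock 11.9667 tcp [ 0.5598 -0.0325  0.1761] d tool cm [ 0.85  0.22 -0.19] heading z -28.35 x axis [-0.024 -0.02  -1.   ] F [  3.8  -1.6 -11.1] T [-0.443 -1.083  0.031] w 0.0143 q [-13.1   7.4 109.8  -1.6  64.   15.9]
```

>>> {"op": "drive_tool", "data": {"plan": "0.05 0 0 0 0.5;0.05 0 0 0 0.5;0.05 0 0 0 0.5;0 0 0 0 0.5;0 0 0 0 0.5;0 0 0 0 0.5;0 0 0 0 0.5;0 0 0 0 0.5;0 0 0 0 0.5;0 0 0 0 0.5"}}

```text
clock: 12.8
tcp_pos: [0.5599, -0.0325, 0.1749]
eef_rot: [[-0.024, 0.474, 0.88], [-0.02, 0.88, -0.475], [-1.0, -0.029, -0.012]]
wrist_force: [4.5, -0.7, -10.0]
gripper_width: 0.0145
```

```bash
python3 go.py .559 -.0298 .1675
```

```text
clock 12.8 tcp [ 0.5599 -0.0325  0.1749] d tool cm [ 0.74  0.22 -0.19] heading z -28.35 x axis [-0.024 -0.02  -1.   ] F [  4.5  -0.7 -10. ] T [-0.437 -1.066 -0.029] w 0.0145 q [-13.1   7.4 109.8  -1.6  63.9  15.9]
```

>>> {"op": "drive_tool", "data": {"plan": "0.05 0 0 0 0.5;0.05 0 0 0 0.5;0.05 0 0 0 0.5;0 0 0 0 0.5;0 0 0 0 0.5;0 0 0 0 0.5;0 0 0 0 0.5;0 0 0 0 0.5;0 0 0 0 0.5;0 0 0 0 0.5"}}

```text
clock: 13.63
tcp_pos: [0.5599, -0.0325, 0.1737]
eef_rot: [[-0.024, 0.474, 0.88], [-0.02, 0.88, -0.475], [-1.0, -0.029, -0.012]]
wrist_force: [3.2, -0.3, -10.2]
gripper_width: 0.0146
```

```bash
python3 go.py .559 -.0298 .1675
```

```text
clock 13.6333 tcp [ 0.5599 -0.0325  0.1737] d tool cm [ 0.62  0.22 -0.2 ] heading z -28.35 x axis [-0.024 -0.02  -1.   ] F [  3.2  -0.3 -10.2] T [-0.439 -0.988  0.001] w 0.0146 q [-13.1   7.5 109.9  -1.6  63.7  15.9]
```

At 6 mm the wrist still carries the full spring load (10.2 N), so the pointer is inside the green notch and not resting on the ring. I'll release it so it snaps home.

>>> {"op": "drive_tool", "data": {"plan": "0.05 0 0 0 0.5;0.05 0 0 0 0.5;0 0 0 0 3.5;0 0 0 0 3.5;0 0 0 0 3.5;0 0 0 0 3.5;0 0 0 0 3.5;0 0 0 0 3.5;-0.5 0 0 0 3.5;-1 0 0 0 3.5"}}

```text
clock: 14.47
tcp_pos: [0.5603, -0.0318, 0.1959]
eef_rot: [[-0.028, 0.475, 0.88], [-0.018, 0.88, -0.475], [-0.999, -0.029, -0.016]]
wrist_force: [0.3, -0.5, 0.1]
gripper_width: 0.0352
```

>>> {"op": "drive_tool", "data": {"plan": "-1 0 0 0 3;-1 0 0 0 3;-1 0 0 0 3;-1 0 0 0 3;-1 0 0 0 3;-1 0 0 0 2;-1 0 0 0 1;-0.5 0 0 0 0;0 0 0 0 0;0 0 0 0 0"}}

```text
clock: 15.3
tcp_pos: [0.5644, -0.0306, 0.2859]
eef_rot: [[-0.018, 0.475, 0.88], [-0.02, 0.88, -0.475], [-1.0, -0.026, -0.006]]
wrist_force: [-0.0, 0.2, 0.0]
gripper_width: 0.0002
```

```bash
python3 go.py .535 -.1715 .2; python3 - <<'E'
from station import snapshot
from h import *
S=snapshot("scene");np.savez("s4.npz",**S);b=S["color"][182:232,240:300]
cv2.imwrite("pics/zoom4.png",cv2.resize(b,None,fx=12,fy=12,interpolation=2)[:,:,::-1])
E
```

```text
clock 15.3 tcp [ 0.5644 -0.0306  0.2859] d tool cm [  8.92 -13.57   4.16] heading z -28.37 x axis [-0.018 -0.02  -1.   ] F [-0.   0.2  0. ] T [ 0.022 -0.071  0.011] w 0.0002 q [-12.9   1.8 103.7  -1.4  75.2  15.9]
```

View pics/zoom4.png

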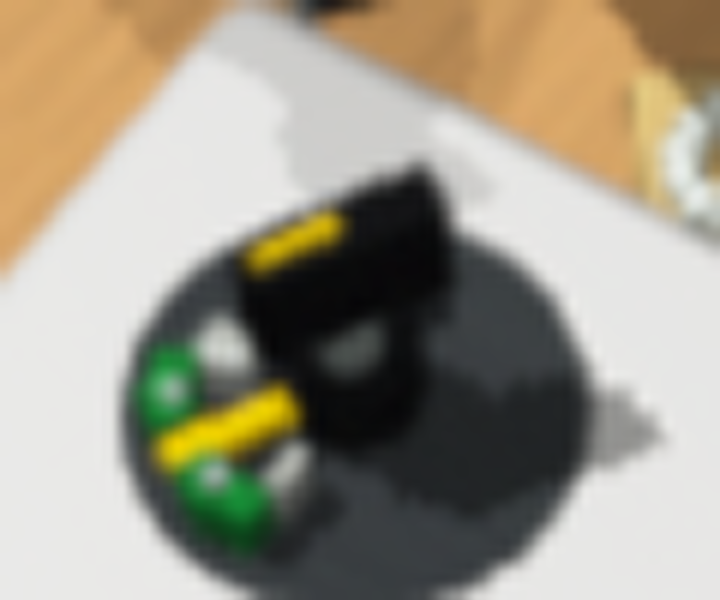

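The pointer now lies lower, between the green blocks, from (300,400) to (155,455). I'll check its height numerically against the seated prediction (z top 0.115) and the prediction for resting on the ring (0.123).

```bash
python3 - <<'E'
from h import *
S=np.load("s4.npz");S0=np.load("scene0.npz")
P=np.array([.559,-.0298])
def pt(a,r,z): a=np.radians(a+2.5); return [*(P+np.array([-np.cos(a),-np.sin(a)])*r),z]
def ctr(s,box):
    H=hsv(s);m=(H[...,0]>=20)&(H[...,0]<=35)&(H[...,1]>130)&(H[...,2]>100);z=np.zeros_like(m);z[box[0]:box[1],box[2]:box[3]]=1;m&=z
    ys,xs=np.where(m);return np.array([xs.mean(),ys.mean()]).round(2),len(xs)
print("now ptr",ctr(S,(212,223,250,267)),"stripe",ctr(S,(198,206,258,271)))
print("start ptr",ctr(S0,(203,213,250,268)),"stripe",ctr(S0,(194,203,258,271)))
for th,dz in((0,0),(57,0),(59,0),(61,0),(57,.008),(59,.008),(61,.008)):
    print(th,dz,"ptr",proj(S,[pt(th,.031,.1145+dz)]).round(1),"stripe",proj(S,[pt(th,.0125,.175+dz)]).round(1))
E
```

```text
now ptr (array([258.69, 217.22]), 45) stripe (array([264.12, 201.53]), 17)
start ptr (array([259.06, 207.48]), 33) stripe (array([264.32, 197.95]), 19)
0 0 ptr [[258.8 206.4]] stripe [[263.5 196.7]]
57 0 ptr [[257.6 216. ]] stripe [[263.  200.7]]
59 0 ptr [[257.8 216.3]] stripe [[263.  200.8]]
61 0 ptr [[257.9 216.7]] stripe [[263.1 201. ]]
57 0.008 ptr [[257.4 214.4]] stripe [[262.8 198.9]]
59 0.008 ptr [[257.6 214.7]] stripe [[262.9 199.1]]
61 0.008 ptr [[257.7 215.1]] stripe [[262.9 199.2]]
```

The measured pixels match the seated prediction; the residual is the same as in the start image. The knob is home, so I'll go to the button.

>>> {"op": "drive_tool", "data": {"plan": "0.5 -1.36 0.42 0 0;0.8 -1.36 0.42 0 0;0.9 -1.36 0.42 0 0;0.9 -1.36 0.42 0 0;0.9 -1.36 0.42 0 0;0.9 -1.36 0.42 0 0;0.9 -1.36 0.42 0 0;0.9 -1.36 0.42 0 0;0.9 -1.36 0.42 0 0;0.9 -1.36 0.42 0 0"}}

```text
clock: 16.18
tcp_pos: [0.5317, -0.1737, 0.194]
eef_rot: [[-0.027, 0.47, 0.882], [-0.014, 0.882, -0.47], [-1.0, -0.025, -0.017]]
wrist_force: [0.7, 0.4, -0.3]
gripper_width: 0.0001
```

```bash
python3 go.py .5355 -.172 .15
```

```text
clock 16.1833 tcp [ 0.5317 -0.1737  0.194 ] d tool cm [4.38 0.44 0.33] heading z -28.05 x axis [-0.027 -0.014 -1.   ] F [ 0.7  0.4 -0.3] T [ 0.074 -0.009  0.047] w 0.0001 q [-27.9   6.  109.3  -1.6  65.7   0.8]
```

>>> {"op": "drive_tool", "data": {"plan": "0.4 0.05 0.04 0 0;0.4 0.05 0.04 0 0;0.4 0.05 0.04 0 0;0.4 0.05 0.04 0 0;0.4 0.05 0.04 0 0;0.4 0.05 0.04 0 0;0.4 0.05 0.04 0 0;0.4 0.05 0.04 0 0;0.4 0.05 0.04 0 0;0.4 0.05 0.04 0 0"}}

```text
clock: 17.02
tcp_pos: [0.5356, -0.1695, 0.1472]
eef_rot: [[-0.032, 0.47, 0.882], [-0.011, 0.883, -0.47], [-0.999, -0.025, -0.023]]
wrist_force: [0.6, -0.3, 2.1]
gripper_width: -0.0001
```

```bash
python3 go.py .5355 -.172 .14
```

```text
clock 17.0167 tcp [ 0.5356 -0.1695  0.1472] d tool cm [ 0.73 -0.21  0.13] heading z -28.05 x axis [-0.032 -0.011 -0.999] F [ 0.6 -0.3  2.1] T [ 0.025 -0.013 -0.01 ] w -0.0001 q [-27.3   9.6 110.5  -1.6  61.1   1.5]
```

>>> {"op": "drive_tool", "data": {"plan": "0.1 -0.02 0.01 0 0;0.1 -0.02 0.01 0 0;0.1 -0.02 0.01 0 0;0.1 0 0 0 0;0.1 0 0 0 0;0.1 0 0 0 0;0.1 0 0 0 0;0.05 0 0 0 0;0.05 0 0 0 0;0.03 0 0 0 0"}}

```text
clock: 17.85
tcp_pos: [0.5357, -0.1696, 0.1412]
eef_rot: [[-0.032, 0.47, 0.882], [-0.009, 0.883, -0.47], [-0.999, -0.023, -0.024]]
wrist_force: [-2.5, 0.9, 5.6]
gripper_width: 0.0004
```

```bash
python3 go.py .5355 -.172 .14
```

```text
clock 17.85 tcp [ 0.5357 -0.1696  0.1412] d tool cm [ 0.13 -0.22  0.1 ] heading z -28.05 x axis [-0.032 -0.009 -0.999] F [-2.5  0.9  5.6] T [0.33  0.355 0.039] w 0.0004 q [-27.4  10.1 110.7  -1.5  60.6   1.4]
```

>>> {"op": "drive_tool", "data": {"plan": "0.08 0 0 0 0;0.08 0 0 0 0;0.08 0 0 0 0;0.08 0 0 0 0;0.08 0 0 0 0;0.05 0 0 0 0;0.05 0 0 0 0;0.05 0 0 0 0;0.05 0 0 0 0;0.05 0 0 0 0"}}

```text
clock: 18.68
tcp_pos: [0.5358, -0.1696, 0.1412]
eef_rot: [[-0.035, 0.469, 0.882], [-0.009, 0.883, -0.47], [-0.999, -0.024, -0.027]]
wrist_force: [-2.9, 2.9, 6.6]
gripper_width: -0.0
```

>>> {"op": "drive_tool", "data": {"plan": "0.15 0 0 0 0;0.15 0 0 0 0;0.15 0 0 0 0;0.15 0 0 0 0;-0.5 0 0 0 0;-1 0 0 0 0;-1.5 0 0 0 0;-1.5 0 0 0 0;-1.5 0 0 0 0;-1.5 0 0 0 0"}}

```text
clock: 19.52
tcp_pos: [0.5372, -0.1694, 0.2137]
eef_rot: [[-0.041, 0.469, 0.882], [-0.008, 0.883, -0.469], [-0.999, -0.026, -0.033]]
wrist_force: [1.0, -0.1, -0.7]
gripper_width: 0.0003
```

>>> {"op": "drive_tool", "data": {"plan": "-1 -2 0 0 0;-1 -2 0 0 0;0 -2 0 0 0;0 -2 0 0 0;0 -2 0 0 0;0 -2 0 0 0;0 -1 0 0 0;0 0 0 0 0;0 0 0 0 0;0 0 0 0 0"}}

```text
clock: 20.35
tcp_pos: [0.4784, -0.2911, 0.2425]
eef_rot: [[-0.026, 0.468, 0.884], [-0.019, 0.883, -0.468], [-0.999, -0.029, -0.014]]
wrist_force: [-0.2, 0.4, -0.2]
gripper_width: 0.0003
```

```bash
python3 go.py .5355 -.172 .14; python3 - <<'E'
from station import snapshot
from h import *
S=snapshot("scene");S0=np.load("scene0.npz")
b=S["color"][150:350,170:370]
cv2.imwrite("pics/fin.png",cv2.resize(b,(600,600),interpolation=2)[:,:,::-1])
for n,s in(("start",S0),("now",S)):
    H=hsv(s);m=(H[...,0]>=45)&(H[...,0]<=85)&(H[...,1]>110)&(H[...,2]>35);z=np.zeros_like(m);z[235:262,210:245]=1
    y,x=np.where(m&z);print(n,"button",x.mean(),y.mean(),len(x),y.min())
H=hsv(S);m=(H[...,0]>=20)&(H[...,0]<=35)&(H[...,1]>130)&(H[...,2]>100)
y,x=np.where(m[212:223,250:267]);print("ptr",x.mean()+250,y.mean()+212,len(x))
E
```

```text
clock 20.35 tcp [ 0.4784 -0.2911  0.2425] d tool cm [ 9.87 13.49 -0.39] heading z -27.92 x axis [-0.026 -0.019 -0.999] F [-0.2  0.4 -0.2] T [-0.026 -0.006 -0.007] w 0.0003 q [-41.    3.  107.1  -1.9  70.3 -12.4]
start button 226.9765625 247.8984375 128 242
now button 227.0 247.9618320610687 131 242
ptr 258.55882352941177 217.3235294117647 34
```

View pics/fin.png

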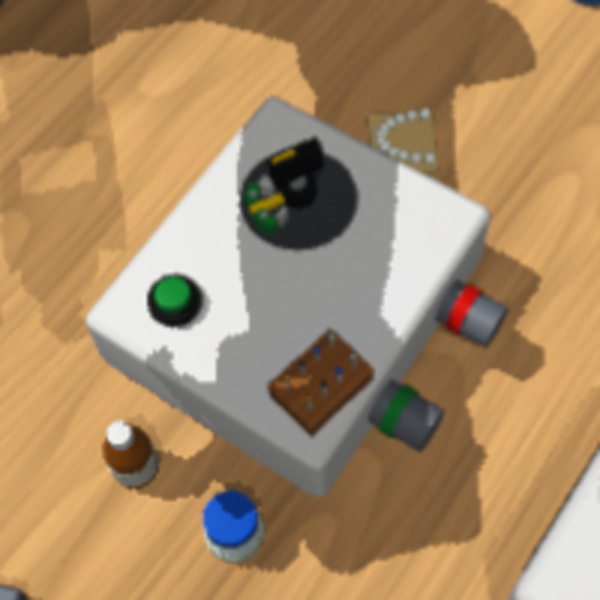

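The picture shows the pointer seated between the green blocks at (265,205). The button is up at (173,297), and the bur block, bottle, jar and plaster model stand in their places. I'm handing in.

```bash
python3 -c "
from station import bot
print(bot.finish_job())"
```

```text
the job is handed in; nothing more can be done
None
```

The suction unit is switched over to the green line and the start button has been pressed and released. I handed the job in at about 20.4 s of the 64 s; no verdict is reported.

**Knob:** I pulled it up, turned it about 59° (1.03 rad) and lowered it in the grip. At 6 mm raised, the wrist still carried the full spring load (10.2 N), so the pointer was in the green notch and not resting on the ring. I then let go. In the scene camera, the pointer and the grip stripe matched the fully seated position to within 1 pixel, against about 2 pixels for resting on the ring.

**Button:** It went down to a hard stop, about 6 mm of travel. The wrist force was 6.6 N with no further movement, and I then pushed a little harder without reading the force. It is up again: its pixel position is the same as at the start.

**Other objects:** The bur block, bottle, jar and plaster model look undisturbed in the last picture. The cup, spatula and timer were outside that crop, and the arm never came down near them.

**What did not go cleanly:**
- **Upper stop:** The pull-up overshot to the 14 mm upper stop at about 16 N. I turned part of the way there before easing down to 10 mm.
- **Notch estimates:** The two cameras disagreed on the notch by a few degrees (about 58–59° from above, 61–65° from the side), so feeling it settled the matter.

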